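# Flip a circuit board against a leaning rest

## Task

The framed circuit board lies on the mat with its green component side up. Without picking it up, push it against the sloped steel rest until it tips up and leans on the rest, then push its top edge back over so that it falls over and lies flat on the mat in front of the rest, copper side up. One edge of the board stays on the mat all the time, and the screwdriver, the jar and the parts bin are left alone.

Things in the scene. Friction and masses are not known exactly. Their poses are not given: they have to be found in the camera images.
- board: loose circuit board in a black plastic frame, a flat slab 90 mm (its x) by 100 mm (its y) by 8 mm thick (its z), about 120 g; green with black, white and metal components on its +z face (up at the start), plain copper on its -z face. Origin at the centre of the copper face; +y points roughly towards the rest at the start (within 0.35 rad)
- board_center (a point): centre of the board, half-way through its thickness
- edge_near (a point): middle of the board's edge away from the rest at the start (board y = -50 mm), mid-thickness
- edge_far (a point): middle of the board's edge towards the rest at the start (board y = +50 mm), mid-thickness
- edge_left (a point): middle of the board's edge at board x = -45 mm, mid-thickness
- edge_right (a point): middle of the board's edge at board x = +45 mm, mid-thickness
- rest: fixed steel rest on the mat: a polished, slippery flat plate 170 mm wide (its x), 4 mm thick, leaning back at 60 degrees above the horizontal. Origin at the middle of its foot line, on the mat; the foot line runs along x, the face rises towards +y, z up. The board comes from the -y side. Behind the plate gussets and a base reach 60 mm behind the foot line, lower than the plate's top
- rest_top (a point): middle of the plate's top edge, 65 mm above the mat and 38 mm behind the foot line (rest +y). A board pushed at its near edge towards the rest climbs the face; with its lower edge at the foot line it lies against the plate, stays leaning there, and its top edge sticks out some 22 mm higher than the plate. Pushed back past upright there, it falls over towards rest -y
- mat: teal bench mat 660 (x) by 1100 (y) by 2 mm, fixed on the table under all the work; its upper face lies at world z = 0.002
- screwdriver: orange-handled screwdriver, 170 mm long, a bystander; origin under its middle
- jar: white jar with a blue cap, 52 mm across, 65 mm high, a bystander; origin at its base
- parts_bin: blue open parts bin 100 by 75 by 45 mm high, a bystander; origin at its base
There are look-alikes about, which are no part of the job. Several things have the shape of the rest; the one meant has the colours described above.

How it is judged:
On the way:
1. the board is tipped up against the rest: tilted 45 degrees or more (component side still outward) and touching the rest (angle between board's own z axis and vertical between 0.785 and 1.57 rad and contact force between board and rest above 0.05 N), for 0.2 s.
At the end, for the whole second after the job is handed in: the board lies flat on the mat (within 0.1 rad, centre less than 12 mm above the table), copper side up, at rest, its centre in front of the rest: 20 to 300 mm before the foot line and within 120 mm of the rest's middle sideways (angle between board's own z axis and vertical above 3.04 rad and height (world z) of board_center below 0.012 m and y of board_center in the frame of rest between -0.3 and -0.02 m and x of board_center in the frame of rest between -0.12 and 0.12 m and linear speed of board below 0.02 m/s and angular speed of board below 0.2 rad/s); the robot touches nothing.
It fails at once if the board is lifted: all four of its edges are more than 25 mm above the table at once (height (world z) of each of edge_near, edge_far, edge_left, edge_right above 0.025 m).
It fails at once if the screwdriver is moved more than 20 mm (distance of screwdriver from where it was at the start of the episode above 0.02 m).
It fails at once if the jar is moved more than 20 mm (distance of jar from where it was at the start of the episode above 0.02 m).
It fails at once if the parts bin is moved more than 20 mm (distance of parts_bin from where it was at the start of the episode above 0.02 m).
It also fails if it takes over 48 s, if anything falls off the work surface, if the arm or the gripper's body presses on something with over 40 N, if the wrist force passes 120 N, or if a joint passes its speed limit or range.

## Robot

A 7-joint arm with a two-finger parallel gripper is mounted at the origin on the work surface. World frame = base frame: x ahead of the robot, y to its left, z up, the work surface at z = 0. Lengths are in m, angles in rad, forces in N, time in s.
With the tool pointing down it reaches from about 0.4 to 0.85 m from the base axis. Payload 4.5 kg.
Tool frame: the origin (TCP) lies at the very end of the fingers, on their centre line; the grasp point (between the pads) lies 19 mm behind it (r.grip_depth is the distance from the TCP to the grasp point, in m); z points along the fingers, x is the direction in which the jaws open and shut, and the axes are right-handed (so a half turn about z gives the same grasp; the last joint's range is limited). The gripper opens to 88 mm and grips with 3 to 60 N. Pads are 18 mm wide; open, the fingers measure 123 mm over their backs; the gripper's body (75 mm by 187 mm) begins 45 mm behind the grasp point.
Start: joints at [1.344, 0.689, -0.195, 1.565, 0.157, 0.902, -0.215], TCP at [0.161, -0.604, 0.239] pointing down, gripper open.
Joint ranges: [-3.01, 3.01], [-0.46, 2.08], [-1.47, 1.51], [0.13, 2.56], [-1, 4.14], [0.04, 2.09], [-2.66, 2.66]. Speed limits (rad/s): [2.57, 2.57, 3.14, 3.14, 3.14, 3.14, 3.14].

## Interface

Orientations are given as a unit quaternion [x, y, z, w].
In Python, from plant import r gives the robot as it stands. The module is installed in compiled form; this text tells all that it offers.
- The arm moves only by the shell command python3 -m jog 'ROWS' [FORCE]. ROWS is JSON, a list of rows, each a list of 5 numbers: the shift along the tool's x, y, z in units of 1 m (1.0 is 1 m), then the turn about the tool's z in units of 360 degrees (1.0 is 360 degrees), then the closure, from 0 (fully open) to 1 (shut). In form: [[dx, dy, dz, yaw, fingers], ...]. A call has 1 to 20 rows; each row shifts and turns the commanded pose from where the row before left it, along the tool's axes as they then stand; what a row does not reach is not made up. A row lasts 1/10 s, in which the tool goes at most 50 mm and 8.59 degrees, less where a joint would pass 70% of its speed; a pose out of reach is approached as far as the arm can. A call with a number of a shift or a turn outside -1 to 1 is refused whole. A call with a gripper value outside its range is refused whole. The fingers move at their own pace and stop on an object; FORCE is the grip in N (left out, the last holds). Time passes only in rows, so rows that do not move let the fingers close. It gives the time, the measured TCP pose, the force and the opening at its end, in the units of the state.
- r.get_state(): the state, without advancing time (a new reading comes with each control period).
- r.snapshot(name): name is "scene" or "top" or "wrist"; returns the picture (384x512x3 uint8, red, green, blue); there is no depth.
- r.get_calibration(name): a dict with "mtx" (3x3 intrinsics, pixels), "dist" ([k1, k2, p1, p2, k3] as OpenCV has them; the pictures are not rectified), "R" (3x3) and "t" (3): a world point X has camera coordinates R X + t. Camera axes: x right, y down, z forward; pixel columns grow to the right and rows downward; lengths in m; the calibration is good to about 2 mm. A picture is of the moment at which its call begins: read the wrist's pose just before it. get_calibration takes no time and is no camera call; for the wrist camera it gives the pose at the moment of the call.
- r.finish_job(): hands the job in, once; it reports no verdict.
Trained networks look in the newest picture that a camera, given by its name, has taken for a name from the list of things; names that differ only in an ending like _2 or _b are one class to them, and where a whole thing is asked for, a point or a joint stands for the part that bears it (a point fixed in the world has none). Each returns a list of dicts, best first, with "score" (0 to 1); they miss things now and then, are a little off and sometimes report something else, mostly with a low value. They report only what shows in the picture. A call takes as long as a camera call. They do not tell look-alikes from the thing itself.
- r.cut_out(thing, camera): "pixels" (384x512 bool, what is visible of it) and "rect" ([left, top, right, bottom] in pixels, round what is visible of it).
The state is a dict: "clock": time; "q": joint angles; "qd": joint speeds; "joint_torque": joint torques, N m; "tool_pos": TCP position; "eef_rot": TCP orientation; "contact_force": force on the tool from outside, world axes, zero at the start; "moment": the same for the moment, N m; "opening": opening from 0.0 (shut) to 1.0 (fully open).
Only numpy, scipy, OpenCV 4.12 (cv2) and the standard library are available. Lean on these libraries where they do the work, as an engineer would, in place of code of your own. Each camera call takes 0.05 s, during which the arm holds its last target.

## Working session

There is one attempt and no reset: what is moved stays moved. The work goes in short steps, Python scripts to look and compute and a shell command to move; the robot and the scene stay as the last step left them, time stands still between calls to the robot, and variables do not carry over. Pictures are saved under pics/ and viewed, and the job is handed in when it is done.

```bash
mkdir -p pics; ls; python3 - <<'E'
from plant import r
import cv2
s=r.get_state()
for k in s: print(k,s[k])
for n in ["scene","top"]:
    im=r.snapshot(n); cv2.imwrite(f"pics/{n}0.png",cv2.resize(im[:,:,::-1],None,fx=1.5,fy=1.5))
    for t in ["board","rest","screwdriver","jar","parts_bin"]:
        for d in r.cut_out(t,n): print(n,t,round(d["score"],2),d["rect"],d["pixels"].sum())
E
```

```text
pics
clock 0.0
q [ 1.34380437  0.68997649 -0.19452059  1.5663415   0.15730749  0.90247876
 -0.21510664]
qd [ 1.94437130e-03  2.90529236e-04  4.42002793e-06 -9.60180385e-04
  5.51719598e-04 -1.04390112e-03  1.61584600e-04]
joint_torque [-1.64585476e-04 -5.27559364e+01 -1.26688186e+00 -1.53427577e+01
 -5.25835762e-02  6.54370553e-03  1.76000049e-04]
tool_pos [ 0.16094705 -0.60327373  0.23791554]
eef_rot [ 7.93072831e-01 -6.09126148e-01 -7.56306203e-04 -4.98221931e-04]
contact_force [ 0.26191264 -0.60393091 -0.76484458]
moment [-0.08381644 -0.01077942 -0.01166892]
opening 1.0033920836346317
scene board 0.66 [248.9, 198.0, 292.0, 233.0] 809
scene rest 0.91 [259.3, 288.1, 322.8, 352.0] 1675
scene rest 0.66 [189.8, 212.7, 250.5, 265.1] 1172
scene rest 0.58 [272.3, 224.7, 330.2, 265.0] 1038
scene rest 0.33 [247.0, 199.6, 293.7, 231.4] 853
scene screwdriver 0.55 [347.6, 258.5, 398.3, 293.1] 355
scene jar 0.65 [172.5, 132.7, 183.5, 158.6] 346
scene parts_bin 0.98 [186.8, 120.7, 223.7, 151.9] 757
top board 0.92 [222.5, 193.4, 254.9, 220.7] 827
top rest 0.9 [144.5, 119.3, 165.1, 172.9] 899
top rest 0.64 [225.3, 127.4, 248.0, 178.2] 883
top rest 0.63 [185.6, 173.7, 207.7, 232.0] 858
top screwdriver 0.71 [350.5, 187.0, 370.0, 204.9] 267
top screwdriver 0.55 [126.8, 201.2, 138.9, 244.8] 246
top jar 0.82 [349.6, 184.2, 368.9, 205.7] 236
top parts_bin 0.92 [351.4, 211.8, 376.1, 246.3] 799
```

View pics/scene0.png

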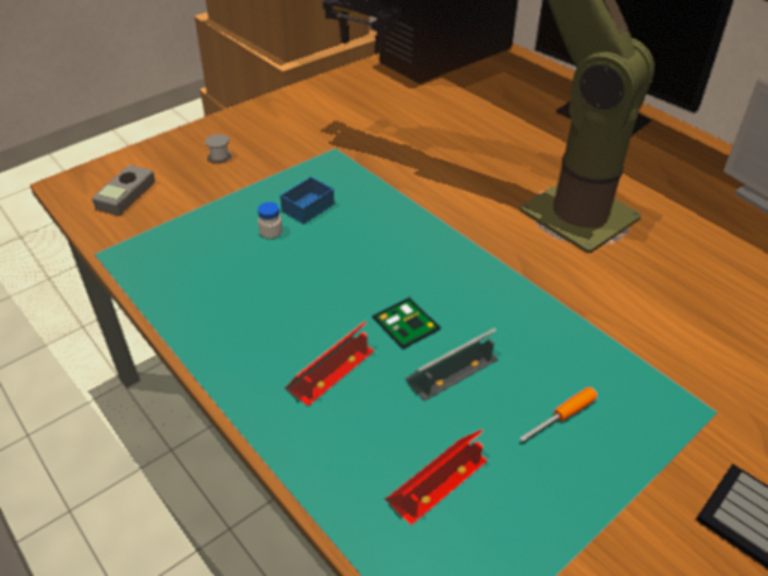

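View pics/top0.png

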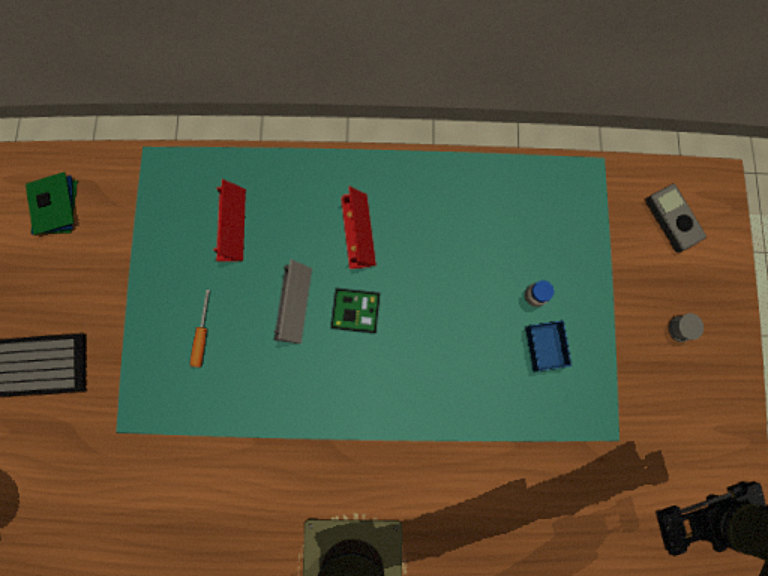

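The top view (768x576) shows the grey steel rest at about (293,302) and the board at (355,311), to its right. The red rests are look-alikes. World +y points left. Next I'll localise both.

```bash
cat > h.py <<'E'
import numpy as np, cv2
from plant import r
def ray(cam,px,z,cal=None):
    c=cal or r.get_calibration(cam)
    K,D,R,t=[np.array(c[k],float) for k in("mtx","dist","R","t")]
    u=cv2.undistortPoints(np.array(px,float).reshape(-1,1,2),K,D).reshape(-1,2)
    d=np.c_[u,np.ones(len(u))]@R; o=-R.T@t
    return o+d*((z-o[2])/d[:,2])[:,None]
def proj(cam,X,cal=None):
    c=cal or r.get_calibration(cam)
    K,D,R,t=[np.array(c[k],float) for k in("mtx","dist","R","t")]
    return cv2.projectPoints(np.array(X,float).reshape(-1,3),cv2.Rodrigues(R)[0],t,K,D)[0].reshape(-1,2)
def quad(mask):
    c=max(cv2.findContours(mask.astype(np.uint8),0,2)[0],key=cv2.contourArea)
    return cv2.boxPoints(cv2.minAreaRect(c)),c
E
python3 - <<'E'
from h import *
np.set_printoptions(precision=4,suppress=True)
im=r.snapshot("top")
b=r.cut_out("board","top")[0]
q,_=quad(b["pixels"]); P=ray("top",q,.010); print("board",P.mean(0),"\n",P[:,:2]); print(np.linalg.norm(np.diff(P,axis=0),axis=1))
for d in r.cut_out("rest","top"):
    rc=d["rect"]
    if 180<rc[0]<190:
        q,_=quad(d["pixels"]); print(q); print("z=.067\n",ray("top",q,.067)[:,:2]);print("z=.002\n",ray("top",q,.002)[:,:2])
c=r.get_calibration("wrist"); s=r.get_state()
print("wristcam",-np.array(c["R"]).T@c["t"],s["tool_pos"], np.array(c["R"]))
big=cv2.resize(im[160:250,160:290,::-1],None,fx=6,fy=6,interpolation=cv2.INTER_CUBIC); cv2.imwrite("pics/topz.png",big)
E
```

```text
board [0.5482 0.0068 0.01  ] 
 [[ 0.5078  0.0601]
 [ 0.5977  0.053 ]
 [ 0.5885 -0.047 ]
 [ 0.4987 -0.0387]]
[0.0902 0.1004 0.0902]
[[182.9364 226.0905]
 [190.7849 173.7677]
 [208.1443 176.3716]
 [200.2958 228.6944]]
z=.067
 [[0.4738 0.17  ]
 [0.6413 0.1529]
 [0.6339 0.0972]
 [0.4668 0.1155]]
z=.002
 [[0.4801 0.1803]
 [0.6565 0.1623]
 [0.6487 0.1036]
 [0.4728 0.1229]]
wristcam [ 0.2364 -0.5845  0.3844] [ 0.1612 -0.6039  0.2388] [[ 0.257  -0.9664  0.0006]
 [-0.9224 -0.2451  0.2985]
 [-0.2884 -0.0773 -0.9544]]
```

View pics/topz.png

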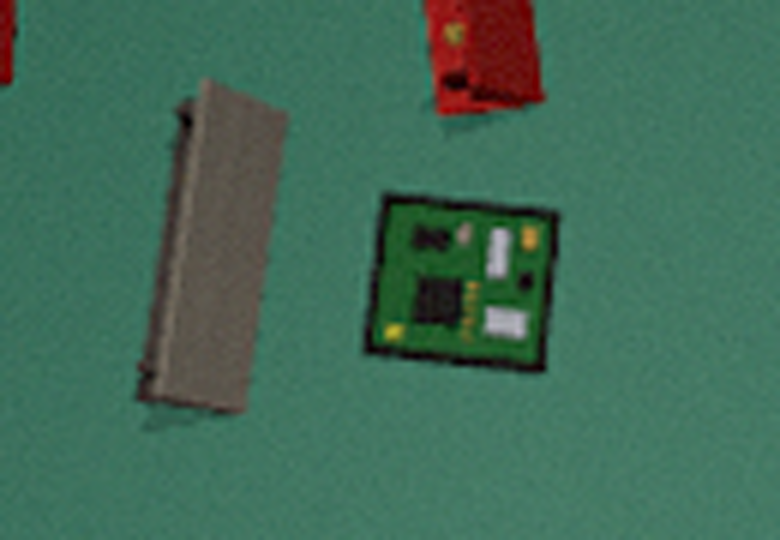

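```bash
python3 - <<'E'
from h import *
np.set_printoptions(precision=4,suppress=True)
n=lambda u,v:(160+u/6,160+v/6)
top=ray("top",[n(206,80),n(157,405)],.067+.002); foot=ray("top",[n(289,111),n(244,413)],.002)
print("top",top[:,:2],"foot",foot[:,:2])
for a in(top,foot):
    d=a[0]-a[1]; print(np.linalg.norm(d),np.degrees(np.arctan2(d[1],d[0])),a.mean(0))
print("red",ray("top",[n(440,112),n(545,100)],.067)[:,:2],ray("top",[n(440,112),n(545,100)],.002)[:,:2])
# model overlay for rest: origin, yaw
def over(o,th):
    R=np.array([[np.cos(th),-np.sin(th),0],[np.sin(th),np.cos(th),0],[0,0,1]])
    L=np.array([[-.085,0,0],[.085,0,0],[.085,.038,.065],[-.085,.038,.065]])
    return L@R.T+o
from scipy.optimize import least_squares
obs=np.array([n(244,413),n(289,111),n(206,80),n(157,405)])
cal=r.get_calibration("top")
f=lambda p:(proj("top",over(np.array([p[0],p[1],.002]),p[2]),cal)-obs).ravel()
s=least_squares(f,[.56,.11,-.1]); print("rest",s.x,np.degrees(s.x[2]),s.fun)
E
```

```text
top [[0.6425 0.1414]
 [0.4694 0.1594]] foot [[0.6414 0.1033]
 [0.4723 0.1217]]
0.17406579245715506 -5.946689564257071 [0.5559 0.1504 0.069 ]
0.17008046798699028 -6.216549205363154 [0.5569 0.1125 0.002 ]
red [[ 0.6281  0.0168]
 [ 0.6358 -0.0387]] [[ 0.6426  0.019 ]
 [ 0.6507 -0.0395]]
rest [ 0.5545  0.1127 -0.1005] -5.760109996214475 [ 0.1081  0.7333 -0.2986  0.6757 -0.1015  0.0226  0.2762 -1.3358]
```

```bash
python3 -m jog '[[0,0,0,-0.0213,0.7],[0,0,0,-0.0213,0.7],[0,0,0,-0.0213,0.7],[0,0,0,-0.0213,0.7],[0,0,0,-0.0213,0.7],[0,0,0,-0.0213,0.7],[0,0,0,-0.0213,0.7],[0,0,0,-0.0213,0.7],[0,0,0,-0.0213,0.7],[0,0,0,0,0.7]]'
cat >> h.py <<'E'
from scipy.spatial.transform import Rotation as Ro
O=np.array([.556,.1125,.0]); TH=np.radians(-6.0)
RR=Ro.from_euler('z',TH).as_matrix()
def go(x,y,z):
    s=r.get_state(); T=Ro.from_quat(s["eef_rot"]).as_matrix(); p=np.array(s["tool_pos"])
    tgt=O+RR@np.array([x,y,0]); tgt[2]=z
    print("t",round(s["clock"],2),"rest-frame TCP",np.round(RR.T@(p-O),4),"toolx deg",round(np.degrees(np.arctan2(T[1,0],T[0,0])),2),"shift tool",np.round(T.T@(tgt-p),4),"F",np.round(s["contact_force"],2))
E
python3 -c "
from h import *
go(-.016,-.19,.239)"
```

```text
clock: 1.75
tool_pos: [0.1609, -0.604, 0.2386]
eef_rot: [0.999, -0.053, 0.0, -0.0]
contact_force: [0.2, 0.1, -0.5]
opening: 0.302
t 1.75 rest-frame TCP [-0.3181 -0.7538  0.2386] toolx deg -6.05 shift tool [ 3.016e-01 -5.641e-01 -2.000e-04] F [ 0.16  0.13 -0.53]
```

```bash
python3 -m jog '[[0.0188,-0.0353,0,0,0.7],[0.0188,-0.0353,0,0,0.7],[0.0188,-0.0353,0,0,0.7],[0.0188,-0.0353,0,0,0.7],[0.0188,-0.0353,0,0,0.7],[0.0188,-0.0353,0,0,0.7],[0.0188,-0.0353,0,0,0.7],[0.0188,-0.0353,0,0,0.7],[0.0188,-0.0353,0,0,0.7],[0.0188,-0.0353,0,0,0.7],[0.0188,-0.0353,0,0,0.7],[0.0188,-0.0353,0,0,0.7],[0.0188,-0.0353,0,0,0.7],[0.0188,-0.0353,0,0,0.7],[0.0188,-0.0353,0,0,0.7],[0.0188,-0.0353,0,0,0.7],[0,0,0,0,0.7],[0,0,0,0,0.7]]'
python3 - <<'E'
from h import *
go(-.016,-.19,.02)
im=r.snapshot("wrist"); cal=r.get_calibration("wrist")
for d in r.cut_out("board","wrist"):
    q,c=quad(d["pixels"]); P=(ray("wrist",q,.010,cal)-O)@RR; print(d["score"],d["rect"]); print(np.round(P[:,:2],4))
for d in r.cut_out("rest","wrist"): print(d["score"],d["rect"])
# overlay of predicted rest
L=np.array([[-.085,0,.002],[.085,0,.002],[.085,.038,.067],[-.085,.038,.067]])
p=proj("wrist",L@RR.T+O,cal)
o=im[:,:,::-1].copy(); cv2.polylines(o,[p.round().astype(int)],True,(255,0,255),1)
cv2.imwrite("pics/w1.png",cv2.resize(o,None,fx=1.5,fy=1.5))
E
```

```text
clock: 3.55
tool_pos: [0.52, -0.073, 0.2387]
eef_rot: [0.999, -0.053, 0.0, 0.0]
contact_force: [-0.4, -1.3, -0.1]
opening: 0.304
t 3.55 rest-frame TCP [-0.0164 -0.1883  0.2387] toolx deg -6.06 shift tool [0.0004 0.0017 0.2187] F [-0.37 -1.3  -0.12]
0.93 [234.4, 36.0, 319.2, 138.7]
[[-0.0417 -0.0607]
 [ 0.048  -0.0596]
 [ 0.0543 -0.16  ]
 [-0.0425 -0.1612]]
0.75 [362.9, 30.0, 512.0, 122.2]
```

View pics/w1.png

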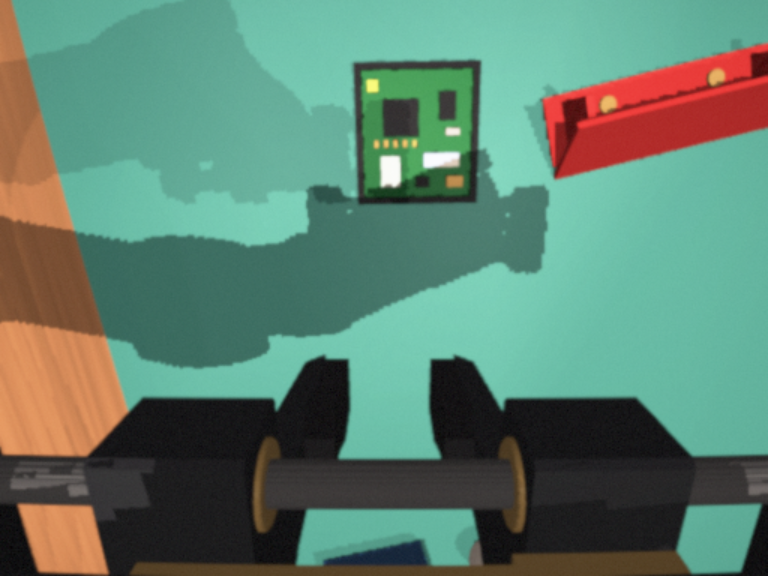

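```bash
python3 -m jog '[[0,0,0.045,0,0.7],[0,0,0.045,0,0.7],[0,0,0.045,0,0.7],[0,0,0.045,0,0.7],[0,0,0.03,0,0.7],[0,0,0.015,0,0.7],[0,0,0,0,0.7],[0,0,0,0,0.7]]'
python3 - <<'E'
from h import *
go(-.016,-.14,.005)
im=r.snapshot("wrist"); cal=r.get_calibration("wrist")
for d in r.cut_out("board","wrist"):
    q,c=quad(d["pixels"]); P=(ray("wrist",q,.010,cal)-O)@RR; print(d["score"],d["rect"]); print(np.round(P[:,:2],4))
cv2.imwrite("pics/w2.png",cv2.resize(im[:,:,::-1],None,fx=1.5,fy=1.5))
E
```

```text
clock: 4.5
tool_pos: [0.5197, -0.0749, 0.0141]
eef_rot: [0.999, -0.054, -0.0, 0.0]
contact_force: [-0.5, 0.4, 0.6]
opening: 0.298
t 4.5 rest-frame TCP [-0.0165 -0.1902  0.0141] toolx deg -6.16 shift tool [ 0.0004 -0.0502  0.009 ] F [-0.5   0.4   0.63]
0.96 [201.5, 0.0, 416.0, 193.1]
[[-0.04   -0.0761]
 [ 0.0494 -0.0758]
 [ 0.0601 -0.1586]
 [-0.0444 -0.1583]]
```

View pics/w2.png

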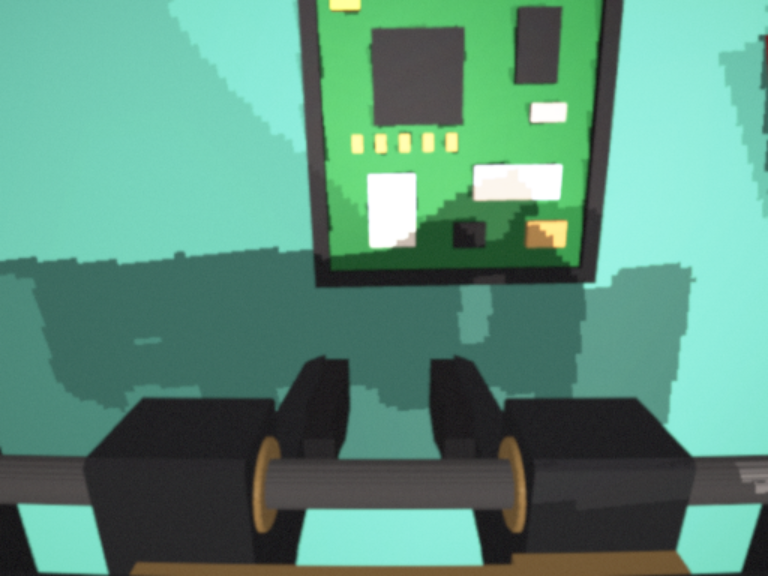

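```bash
python3 -m jog '[[0,0,0.005,0,0.7],[0,0,0.004,0,0.7],[0,-0.006,0,0,0.7],[0,-0.006,0,0,0.7],[0,-0.006,0,0,0.7],[0,-0.006,0,0,0.7],[0,-0.006,0,0,0.7],[0,-0.006,0,0,0.7],[0,-0.006,0,0,0.7],[0,-0.006,0,0,0.7],[0,-0.006,0,0,0.7],[0,-0.006,0,0,0.7],[0,-0.006,0,0,0.7],[0,-0.006,0,0,0.7]]'
python3 - <<'E'
from h import *
go(-.016,-.05,.005)
im=r.snapshot("wrist"); cal=r.get_calibration("wrist")
for d in r.cut_out("board","wrist"):
    q,c=quad(d["pixels"]); P=(ray("wrist",q,.010,cal)-O)@RR; print(d["score"],d["rect"]); print(np.round(P[:,:2],4))
cv2.imwrite("pics/w3.png",cv2.resize(im[:,:,::-1],None,fx=1.5,fy=1.5))
E
```

```text
clock: 6.0
tool_pos: [0.5274, -0.0019, 0.0048]
eef_rot: [0.999, -0.053, 0.0, 0.0]
contact_force: [0.3, -1.4, 0.8]
opening: 0.3
t 6.0 rest-frame TCP [-0.0165 -0.1168  0.0048] toolx deg -6.05 shift tool [ 0.0004 -0.0668 -0.0003] F [ 0.27 -1.43  0.78]
0.86 [202.2, 4.2, 428.3, 242.7]
[[-0.0392 -0.0054]
 [ 0.0499 -0.0047]
 [ 0.0646 -0.1054]
 [-0.0444 -0.1051]]
```

View pics/w3.png

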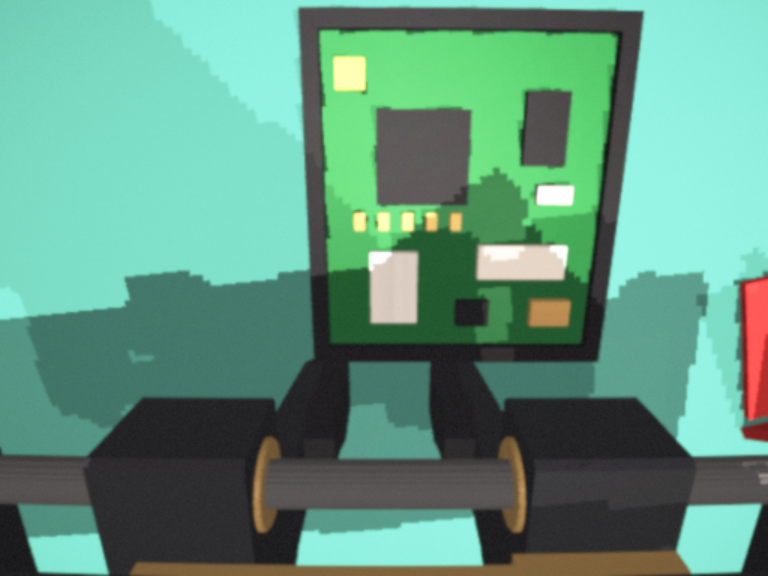

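```bash
python3 -m jog '[[0,-0.006,0,0,0.7],[0,-0.006,0,0,0.7],[0,-0.006,0,0,0.7],[0,-0.006,0,0,0.7],[0,-0.006,0,0,0.7],[0,-0.006,0,0,0.7],[0,-0.006,0,0,0.7],[0,-0.006,0,0,0.7],[0,-0.006,0,0,0.7],[0,-0.006,0,0,0.7],[0,0,0,0,0.7]]'
cat > look.py <<'E'
import sys
from h import *
go(-.016,-.019,.005)
for n in ("wrist","scene"):
    im=r.snapshot(n)
    if n=="scene": im=im[150:320,180:400]; f=3.4
    else: f=1.5
    cv2.imwrite(f"pics/{n}{sys.argv[1]}.png",cv2.resize(im[:,:,::-1],None,fx=f,fy=f))
E
python3 look.py 4
```

```text
clock: 7.2
tool_pos: [0.534, 0.0592, 0.0048]
eef_rot: [0.999, -0.052, 0.0, -0.001]
contact_force: [0.3, -0.2, 0.3]
opening: 0.299
t 7.2 rest-frame TCP [-0.0163 -0.0553  0.0048] toolx deg -5.94 shift tool [ 0.0003 -0.0363 -0.0001] F [ 0.26 -0.18  0.31]
```

View pics/wrist4.png

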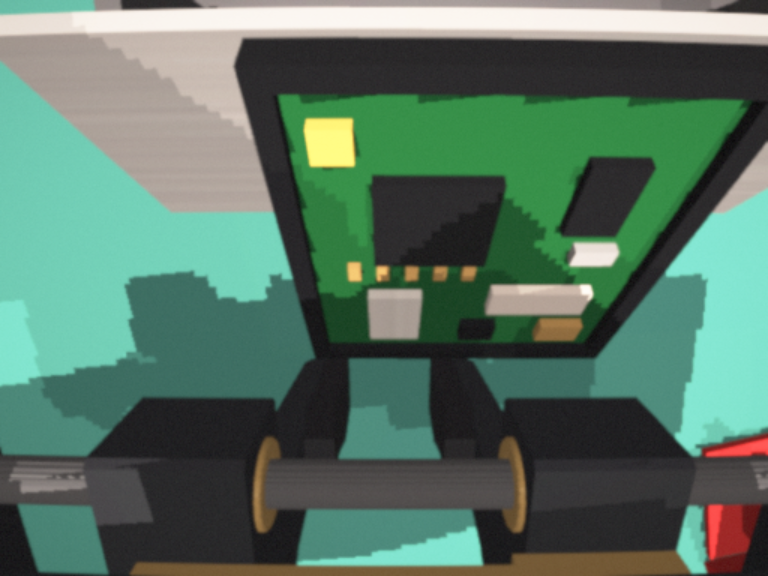

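View pics/scene4.png

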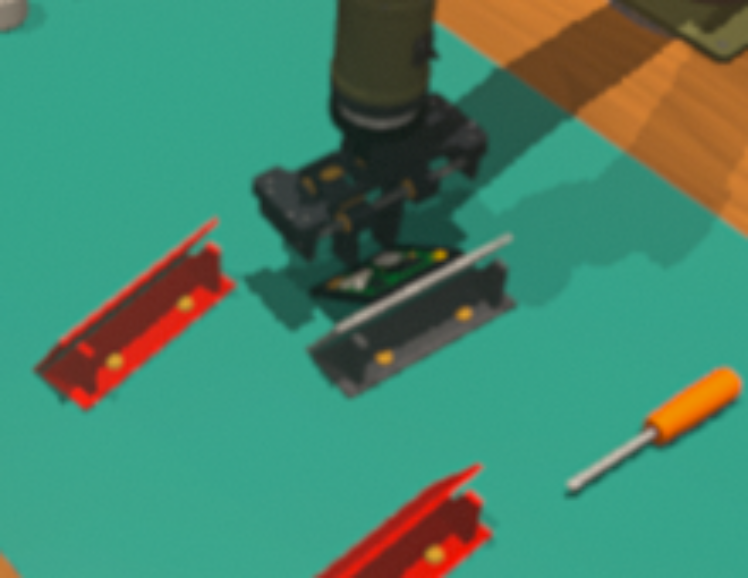

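The board is climbing squarely, with its top at about row 40 of the wrist picture, in front of the grey plate. I'll keep pushing, more gently near the foot.

```bash
python3 -m jog '[[0,-0.005,0,0,0.7],[0,-0.005,0,0,0.7],[0,-0.005,0,0,0.7],[0,-0.005,0,0,0.7],[0,-0.005,0,0,0.7],[0,-0.004,0,0,0.7],[0,-0.002,0,0,0.7],[0,-0.002,0,0,0.7],[0,0,0,0,0.7]]'
python3 look.py 5
```

```text
clock: 8.2
tool_pos: [0.5372, 0.0905, 0.0047]
eef_rot: [0.999, -0.053, 0.0, -0.0]
contact_force: [0.8, -0.2, 0.2]
opening: 0.298
t 8.2 rest-frame TCP [-0.0164 -0.0238  0.0047] toolx deg -6.03 shift tool [ 0.0004 -0.0048 -0.0003] F [ 0.75 -0.2   0.19]
```

View pics/wrist5.png

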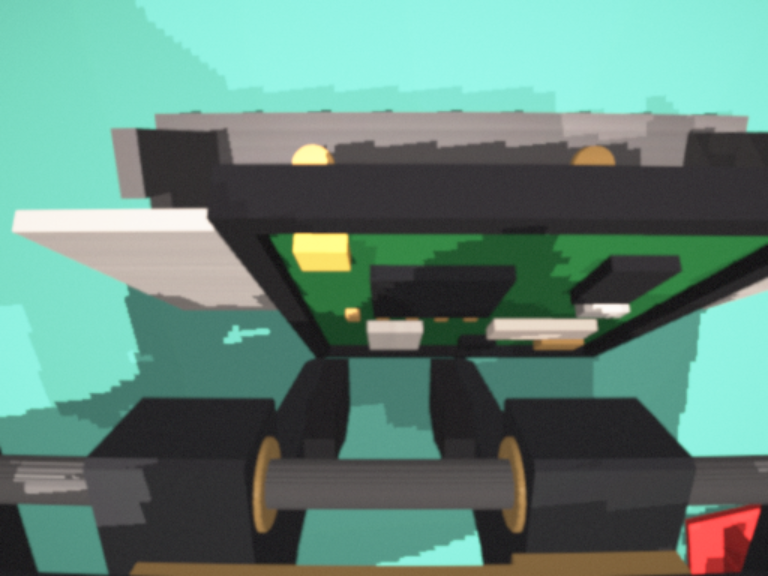

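View pics/scene5.png

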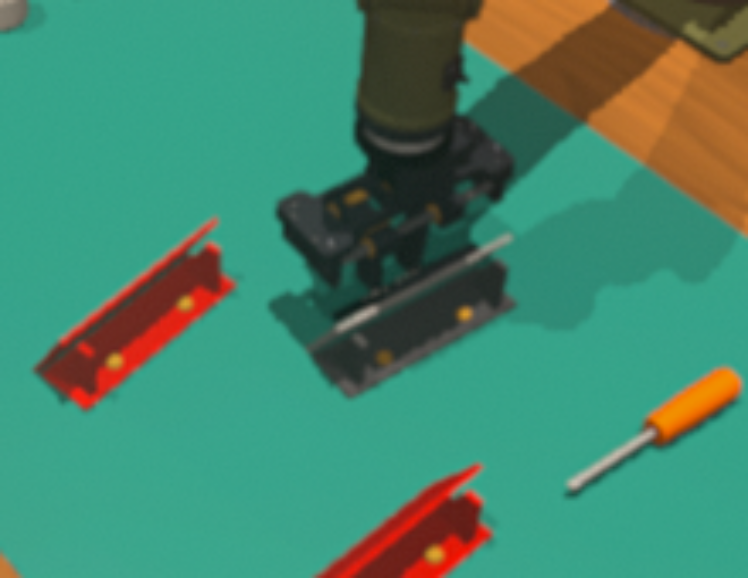

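```bash
python3 -m jog '[[0,-0.002,0,0,0.7],[0,-0.002,0,0,0.7],[0,-0.001,0,0,0.7],[0,0,0,0,0.7]]'; python3 -m jog '[[0,-0.001,0,0,0.7],[0,-0.001,0,0,0.7],[0,0,0,0,0.7]]';  python3 look.py 6
```

```text
clock: 8.7
tool_pos: [0.5377, 0.0954, 0.0047]
eef_rot: [0.999, -0.053, 0.0, -0.0]
contact_force: [-0.9, -0.6, 0.0]
opening: 0.297
clock: 9.0
tool_pos: [0.5379, 0.0974, 0.0047]
eef_rot: [0.999, -0.053, 0.0, -0.0]
contact_force: [-0.2, -1.3, -0.5]
opening: 0.299
t 9.0 rest-frame TCP [-0.0164 -0.0169  0.0047] toolx deg -6.03 shift tool [ 0.0004  0.0021 -0.0003] F [-0.19 -1.34 -0.51]
```

View pics/wrist6.png

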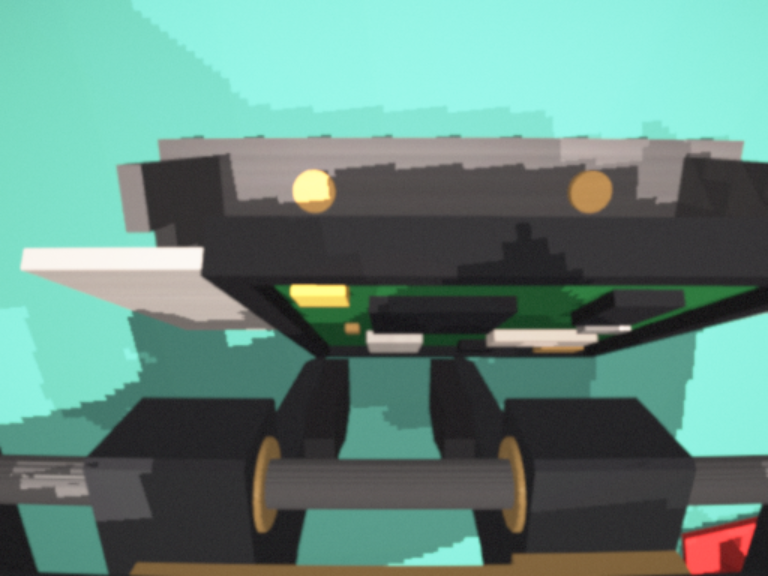

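```bash
python3 -m jog '[[0,-0.001,0,0,0.7],[0,0,0,0,0.7],[0,0,0,0,0.7]]';python3 -m jog '[[0,-0.001,0,0,0.7],[0,0,0,0,0.7],[0,0,0,0,0.7]]'; python3 look.py 7
```

```text
clock: 9.4
tool_pos: [0.5381, 0.0982, 0.0047]
eef_rot: [0.999, -0.053, 0.0, -0.0]
contact_force: [0.0, 0.1, -0.5]
opening: 0.297
clock: 9.7
tool_pos: [0.538, 0.0986, 0.0047]
eef_rot: [0.999, -0.053, -0.0, 0.0]
contact_force: [0.7, -2.4, 0.1]
opening: 0.295
t 9.7 rest-frame TCP [-0.0164 -0.0157  0.0047] toolx deg -6.06 shift tool [ 0.0004  0.0033 -0.0003] F [ 0.71 -2.36  0.09]
```

View pics/wrist7.png

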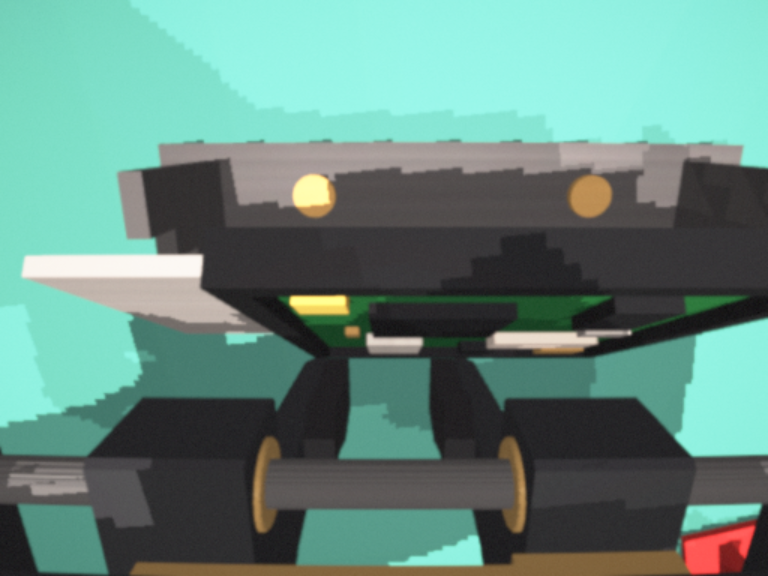

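It has bottomed against the plate: the commanded motion no longer carries through and the force is about 2.4 N. I'll back off slowly and check that it stays leaning.

```bash
python3 -m jog '[[0,0.002,0,0,0.7],[0,0.004,0,0,0.7],[0,0.01,0,0,0.7],[0,0.02,0,0,0.7],[0,0.02,0,0,0.7],[0,0.02,0,0,0.7],[0,0,-0.02,0,0.7],[0,0,-0.04,0,0.7],[0,0,-0.04,0,0.7],[0,0,-0.04,0,0.7],[0,0,-0.04,0,0.7],[0,0,0,0,0.7]]';  python3 look.py 8
```

```text
clock: 11.0
tool_pos: [0.5331, 0.0235, 0.1895]
eef_rot: [0.999, -0.053, 0.005, -0.001]
contact_force: [-0.1, 0.1, -0.2]
opening: 0.297
t 11.0 rest-frame TCP [-0.0134 -0.0909  0.1895] toolx deg -6.11 shift tool [-0.0045 -0.0714  0.1846] F [-0.09  0.1  -0.19]
```

View pics/wrist8.png

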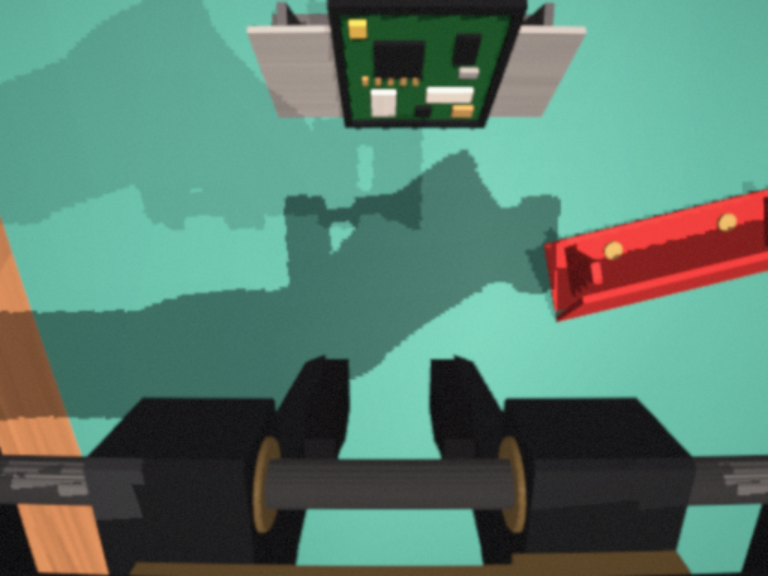

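View pics/scene8.png

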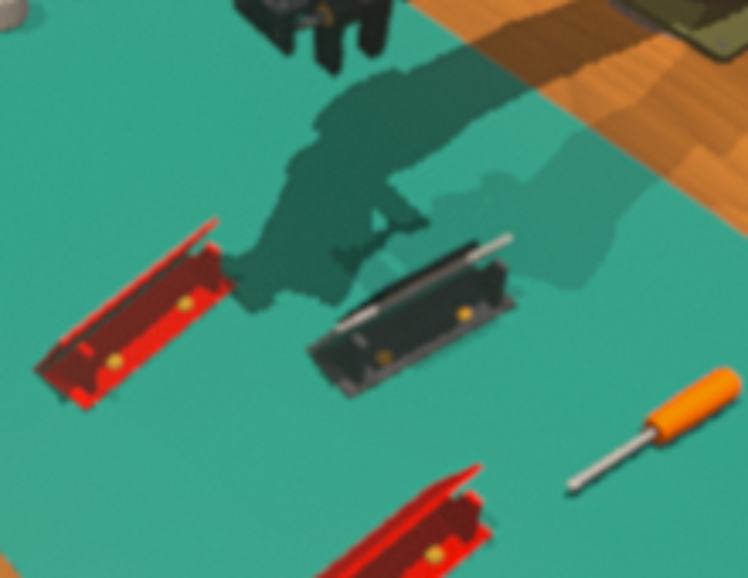

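```bash
python3 -m jog '[[0.002,-0.025,0,0,0.7],[0.002,-0.025,0,0,0.7],[0.002,-0.025,0,0,0.7],[0.002,-0.025,0,0,0.7],[0.003,-0.025,0,0,0.7],[0.003,-0.025,0,0,0.7],[0,-0.025,0,0,0.7],[0,-0.021,0,0,0.7],[0,0,0,0,0.7],[0,0,0,0,0.7]]'; python3 -c "
from h import *
go(.004,.105,.078)"
```

```text
clock: 12.1
tool_pos: [0.5638, 0.2158, 0.1831]
eef_rot: [0.999, -0.052, -0.001, 0.001]
contact_force: [0.6, -0.8, -0.4]
opening: 0.299
t 12.1 rest-frame TCP [-0.003   0.1035  0.1831] toolx deg -6.02 shift tool [ 0.0073 -0.0018  0.105 ] F [ 0.65 -0.83 -0.41]
```

```bash
python3 -m jog '[[0.007,0,0.03,0,0.7],[0,0,0.03,0,0.7],[0,0,0.03,0,0.7],[0,0,0.017,0,0.7],[0,0,0,0,0.7],[0,0,0,0,0.7]]'; python3 -c "
from h import *
go(.004,.105,.076)";python3 look.py 9
```

```text
clock: 12.7
tool_pos: [0.5717, 0.2146, 0.0776]
eef_rot: [0.999, -0.053, -0.0, 0.001]
contact_force: [0.0, -1.1, 0.2]
opening: 0.302
t 12.7 rest-frame TCP [0.005  0.1032 0.0776] toolx deg -6.13 shift tool [-0.001  -0.0018  0.0016] F [ 0.05 -1.11  0.24]
t 12.7 rest-frame TCP [0.005  0.1032 0.0776] toolx deg -6.13 shift tool [-0.0206  0.1221  0.0728] F [ 0.05 -1.11  0.24]
```

View pics/scene9.png

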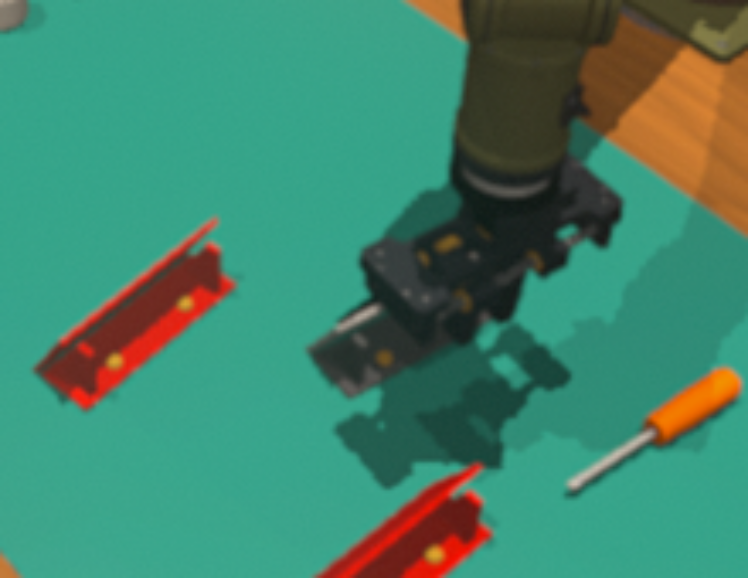

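```bash
python3 -m jog '[[0,0.015,0,0,0.7],[0,0.015,0,0,0.7],[0,0.008,0,0,0.7],[0,0.006,0,0,0.7],[0,0.006,0,0,0.7],[0,0.006,0,0,0.7],[0,0.006,0,0,0.7],[0,0.006,0,0,0.7],[0,0.006,0,0,0.7]]'; python3 look.py 10
```

```text
clock: 13.7
tool_pos: [0.5637, 0.1422, 0.0776]
eef_rot: [0.999, -0.053, -0.0, 0.0]
contact_force: [-0.4, -0.1, 0.7]
opening: 0.302
t 13.7 rest-frame TCP [0.0045 0.0303 0.0776] toolx deg -6.03 shift tool [-0.0205  0.0493  0.0726] F [-0.4  -0.13  0.75]
```

View pics/wrist10.png

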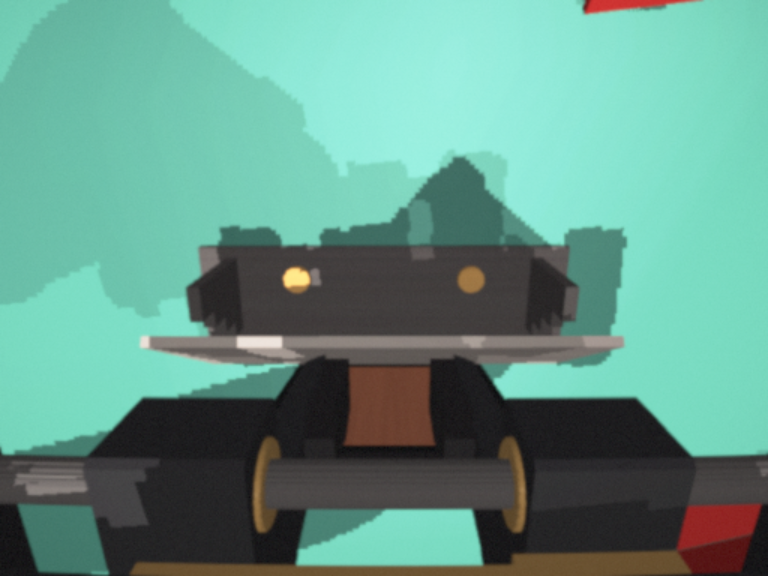

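View pics/scene10.png

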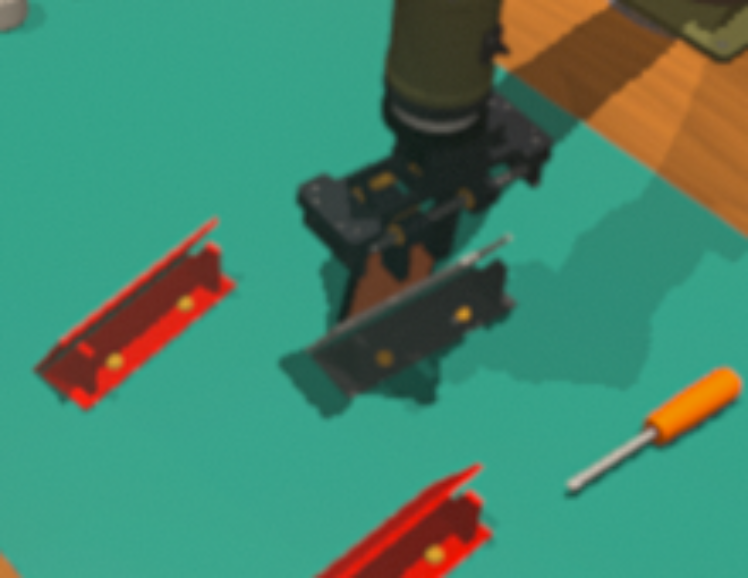

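The copper face shows between the fingers, so the board is coming upright. I'll continue past upright.

```bash
python3 -m jog '[[0,0.007,0,0,0.7],[0,0.007,0,0,0.7],[0,0.007,0,0,0.7],[0,0.007,0,0,0.7],[0,0.007,0,0,0.7],[0,0.007,0,0,0.7],[0,0.007,0,0,0.7],[0,0,0,0,0.7],[0,0,0,0,0.7],[0,0,0,0,0.7]]'; python3 look.py 11
```

```text
clock: 14.8
tool_pos: [0.5588, 0.0945, 0.0778]
eef_rot: [0.999, -0.052, 0.0, -0.0]
contact_force: [0.3, -0.3, -0.2]
opening: 0.298
t 14.8 rest-frame TCP [ 0.0047 -0.0176  0.0778] toolx deg -6.01 shift tool [-0.0207  0.0015  0.0728] F [ 0.31 -0.3  -0.25]
```

View pics/wrist11.png

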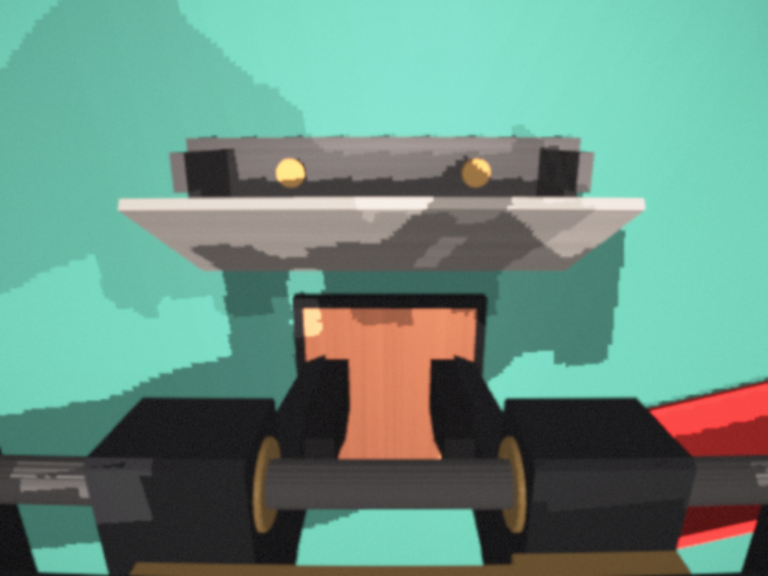

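View pics/scene11.png

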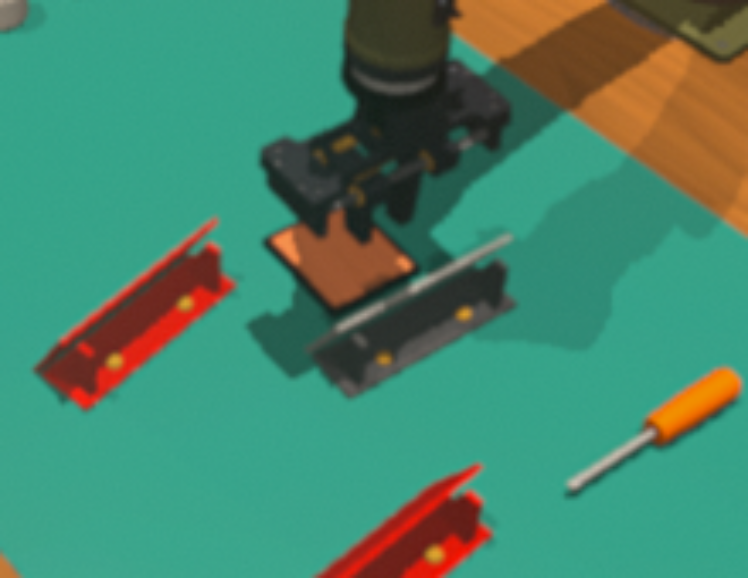

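It has fallen over copper side up. I'll retreat upwards and verify.

```bash
python3 -m jog '[[0,0,-0.03,0,0.7],[0,0,-0.04,0,0.7],[0,-0.03,-0.03,0,0.7],[0,-0.04,0,0,0.7],[0,-0.04,0,0,0.7],[0,-0.04,0,0,0.7],[0,0,0,0,0.7],[0,0,0,0,0.7],[0,0,0,0,0.7],[0,0,0,0,0.7]]'; python3 - <<'E'
from h import *
for n in("top","scene"):
    im=r.snapshot(n)
    if n=="top": cv2.imwrite("pics/top12.png",cv2.resize(im[110:260,110:390,::-1],None,fx=2.8,fy=2.8))
    else: cv2.imwrite("pics/scene12.png",cv2.resize(im[150:320,180:400,::-1],None,fx=3.4,fy=3.4))
    for d in r.cut_out("board",n):
        q,c=quad(d["pixels"]); P=(ray(n,q,.010)-O)@RR; print(n,d["score"],d["rect"],P.mean(0)); print(np.round(P[:,:2],4))
print(r.get_state()["contact_force"],r.get_state()["clock"])
E
```

```text
clock: 15.9
tool_pos: [0.5747, 0.241, 0.1775]
eef_rot: [0.999, -0.054, -0.0, 0.001]
contact_force: [-0.1, -0.9, 0.3]
opening: 0.3
top 0.7 [207.7, 192.0, 239.8, 220.1] [ 0.00308152 -0.05860452  0.01      ]
[[-0.04   -0.0093]
 [ 0.0474 -0.0086]
 [ 0.0461 -0.1085]
 [-0.0412 -0.108 ]]
scene 0.79 [257.8, 205.6, 299.9, 243.8] [ 0.00609435 -0.05914702  0.01      ]
[[ 0.0545 -0.1067]
 [-0.0472 -0.1372]
 [-0.0394 -0.0081]
 [ 0.0565  0.0154]]
[-0.10517283 -0.36970883 -0.20667146] 16.1
```

View pics/top12.png

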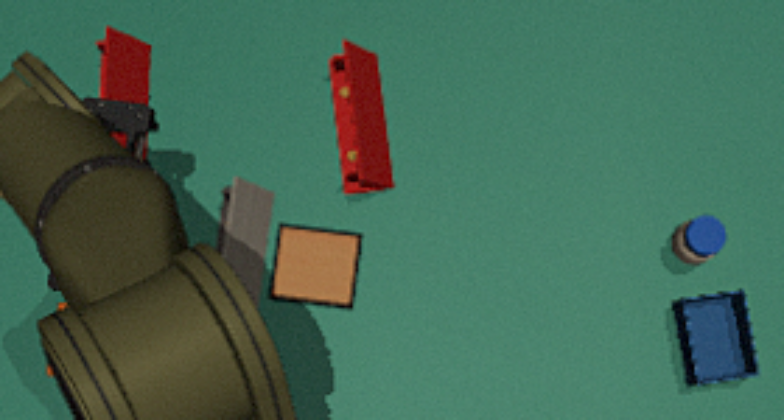

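View pics/scene12.png

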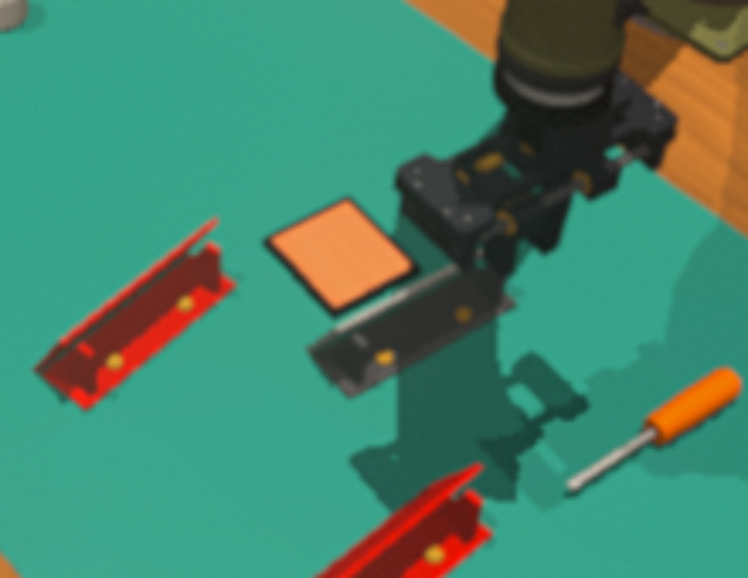

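The board lies flat, copper side up, centred about 59 mm before the foot line and 3 mm sideways. The arm is clear of everything.

```bash
python3 -c "
from plant import r
print(r.finish_job())"
```

```text
the job is handed in; nothing more can be done
None
```

The board now lies copper side up in front of the grey steel rest, and I handed the job in at about 16 s; no verdict is reported.

**What I did:** I pushed the board's near edge with the fingertips until it climbed the rest and bottomed against the plate. It stayed leaning there on its own after I backed off. I then went behind the rest and pushed the part sticking out above the plate back past upright, so the board fell over.

**Last checks:**
- **Board position:** The top camera shows the board at about its full outline (about 88 x 100 mm), so it is lying flat. Its centre is about 59 mm before the foot line and about 3 mm off the rest's middle. The scene camera agrees on the centre, but its fitted corners were skewed and are no use for tilt.
- **Arm:** It was clear at about 0.18 m height, and the force readings were only noise.
- **Bystanders:** The screwdriver, jar and bin look untouched in the pictures. I did not measure their positions again.
- **Not measured:** I judged the tilt against the rest from the pictures and the push force, and did not measure it as an angle.

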